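# Centre-punch a retort-stand base through its drill jig

## Robot

A 6-joint arm with a two-finger parallel gripper is mounted at the origin on the work surface. World frame = base frame: x ahead of the robot, y to its left, z up, the work surface at z = 0. Lengths are in m, angles in degrees, forces in N, time in s.
With the tool pointing down it reaches from about 0.375 to 0.9 m from the base axis. Payload 3.1 kg.
Tool frame: the origin (TCP) lies where the fingers leave the gripper's body, on its centre line; the fingertips stand bot.tips_ahead ahead of it and the grasp point (between the pads) lies 51 mm ahead of it (bot.tips_ahead is the distance from the TCP to the fingertips, in m); z points along the fingers, x is the direction in which the jaws open and shut, and the axes are right-handed (so a half turn about z gives the same grasp; the last joint's range is limited). The gripper opens to 87 mm and grips with 3 to 60 N. Pads are 19 mm wide; open, the fingers measure 117 mm over their backs; the gripper's body (75 mm by 190 mm) begins 51 mm behind the grasp point.
Start: joints at [57.783, 30.224, 82.088, -0, 67.689, -10.227], TCP at [0.234, 0.58, 0.292] pointing down, gripper open.
Joint ranges: [-176.69, 176.69], [-43.24, 126.21], [12.49, 139.97], [-82, 262], [0, 151.66], [-163.58, 163.58]. Speed limits (degrees/s): [159.86, 159.86, 180, 180, 180, 180].

## Interface

Orientations are given as a 3x3 rotation matrix whose columns are the frame's x, y, z axes.
In Python, from rig import bot, vision, nets gives the robot as it stands.
- The arm moves only by the tool play_rows, never from a script. Its argument "series" is a list of rows, each an object of numbers: "tx", "ty", "tz": the shift along the world's x, y, z as a fraction of full scale; "turn": the turn about the world's z as a fraction of full scale. A call has 1 to 10 rows; each row shifts and turns the commanded pose from where the row before left it; what a row does not reach is not made up. Full scale, the value 1, is 0.8 m for a shift and 60 degrees for a turn. A row lasts 1/10 s, in which the tool goes at most 50 mm and 8.59 degrees, less where a joint would pass 70% of its speed; a pose out of reach is approached as far as the arm can. A call with a number of a shift or a turn outside -1 to 1 is refused whole. A call with a gripper value outside its range is refused whole. "gripper" is the opening, from 0 (shut) to 1 (fully open), set as the call begins (left out, the last holds). The fingers move at their own pace and stop on an object; the grip force is fixed at half the most. Time passes only in rows, so rows that do not move let the fingers close. It gives the time, the measured TCP pose, the force and the opening at its end, in the units of the state.
- bot.read_state(): the state, without advancing time (a new reading comes with each control period).
- vision.capture(name): name is "scene" or "top"; returns a dict with "pixels" (400x640x3 uint8, blue, green, red), "fx", "fy", "cx", "cy" (pixels), "extrinsics" (4x4, takes a point from camera to world coordinates). Camera axes: x right, y down, z forward; pixel columns grow to the right and rows downward; lengths in m; the calibration is good to about 2 mm. A picture is of the moment at which its call begins. There is no depth.
- bot.hand_in(): hands the job in, once; it reports no verdict.
Trained networks look in a picture, given as the dict that the camera call returned (one of the last four; its "shot" number tells which), for a name from the list of things; names that differ only in an ending like _2 or _b are one class to them, and where a whole thing is asked for, a point or a joint stands for the part that bears it (a point fixed in the world has none). Each returns a list of dicts, best first, with "confidence" (0 to 1); they miss things now and then, are a little off and sometimes report something else, mostly with a low value. They report only what shows in the picture. A call takes as long as a camera call.
- nets.look_for(picture, query): "at" ([column, row] as shares, 0 to 1, of the picture: columns of its width, rows of its height, amid what is visible of it).
- nets.masks_of(picture, query): "region" (400x640 bool, what is visible of it) and "at" ([column, row] as shares, 0 to 1, of the picture: columns of its width, rows of its height, amid what is visible of it).
The state is a dict: "time_s": time; "joint_positions": joint angles; "qvel": joint speeds; "tau": joint torques, N m; "position": TCP position; "tcp_rot": TCP orientation; "force": force on the tool from outside, world axes, zero at the start; "moment": the same for the moment, N m; "opening": opening from 0.0 (shut) to 1.0 (fully open).
Only numpy, scipy, OpenCV 4.12 (cv2) and the standard library are available. Lean on these libraries where they do the work, as an engineer would, in place of code of your own. Each camera call takes 0.05 s, during which the arm holds its last target.

## Task

Mark the new rod hole in the yellow retort-stand base: take the automatic centre punch out of the tool block, stand its nose in the flanged middle bush of the drill jig, and press it straight down onto the base until its spring trips with a snap, stopping there without driving the punch solid. Then put it back upright, fully home, in the hole of the block it came from, and leave everything else on the bench alone.

Things in the scene. Friction and masses are not known exactly. Their poses are not given: they have to be found in the camera images.
- bush (a point): Target: centre of the bore at the mouth of the dark flanged bush in the middle of the jig; z up, x, y the jig's axes. Flange 21 mm across, 3 mm above the plate, 43 mm above the bench. Bore 9 mm wide, 13 mm deep, open below. The base's top lies 14 to 26.5 mm below this mouth (bases differ in thickness): feel for it.
- jig: Fixed steel channel drill jig straddling the yellow base (160 x 100 mm, long way along x): 64 (x) x 122 (y) x 40 mm, origin at the centre of its underside on the bench. Two plain 5 mm holes 36 mm either side of the bush along y are not for the punch. A brass thumbscrew sticks out 24 mm on its -y side.
- punch_grip (a point): Automatic centre punch, upright in the block: steel, 126 mm long, knurled barrel 18 mm wide and 58 mm long (no wooden handle, no crossbar). Point on its axis where it is held: 84 mm above the nose's tip, 30 mm above the block's top when home; z points to the cap. Mass about 0.2 kg. The barrel's underside is a shoulder that sits on the block's top when home.
- punch_cap (a point): Top of the punch's dark screw cap (21 mm wide, 14 mm high), on its axis, 42 mm above punch_grip.
- punch_nose: Nose pin of the punch: origin at its tip, z up; 7 mm wide, blunt cone point, 36 mm long below a 13 mm sleeve, 18 mm long and bevelled below. Pushed in slowly (under 10 mm/s), its load rises from 3 N to 10 to 14 N near 6 mm, then it trips and the load snaps down to about 4 N by 8 mm; at 9 mm it is solid and the force climbs again. Springs out when unloaded. Over 18 N spoils the job.
- block: Fixed wooden tool block 70 (x) x 170 (y) x 60 mm high, origin at the centre of its underside. Three like holes, 15.5 mm wide and 58 mm deep, in a row along its y axis at y = -50, 0 and +50 mm, hold the punch, the file and the cork borer in any order.
- file_mid (a point): Bystander in the block: round file with a brass ferrule and a turned wooden handle 23 mm in diameter, whose top stands 67 mm above the block. Point 31 mm above the block's top, z up.
- borer_mid (a point): Bystander in the block: brass cork borer, an 11 mm tube with a crossbar 36 mm wide at its top, 56 mm above the block. Point 31 mm above the block's top, z up.
- flask_mid (a point): Bystander: glass conical flask 84 mm across, 138 mm high; point at half height.
- gas_jar_mid (a point): Bystander: glass gas jar 44 mm across on a 68 mm foot, 157 mm high; point at half height.
- stopper_mid (a point): Bystander: black rubber stopper 31 mm across, 27 mm high, between jig and block; point at half height.
- bosshead_mid (a point): Bystander: dark boss head 36 x 26 x 26 mm with a thumbscrew, between jig and block; point at its centre.
- rod_center (a point): Bystander: steel stand rod 12 mm in diameter, 240 mm long, lying on the bench; point at its middle.
- spanner_grip (a point): Bystander: spanner 150 mm long lying on the bench; point on its handle.

How it is judged:
By the outcome, as a careful person would: the job done as asked, in the order asked, and still so for the second after the job is handed in, with the robot touching nothing.
It also fails if it takes over 70 s, if anything falls off the work surface, if the arm or the gripper's body presses on something with over 40 N, if the wrist force passes 120 N, or if a joint passes its speed limit or range.

## Working session

There is one attempt and no reset: what is moved stays moved. The work goes in short steps, Python scripts to look and compute and a tool call to move; the robot and the scene stay as the last step left them, time stands still between calls to the robot, and variables do not carry over. Pictures are saved under pics/ and viewed, and the job is handed in when it is done.

Besides the shell and the picture viewer there is one more tool, called after "Emit:" by a JSON object that holds its "fn" and its "kwargs". play_rows: Moves the arm, as the interface text tells. Shift numbers are shares of 0.8 m and turn numbers shares of 60 degrees, none past 1 either way. Its arguments: {"type":"object","properties":{"series":{"type":"array"},"gripper":{"type":"number"}},"required":["series"]}

```bash
mkdir -p pics; ls
python3 - <<'E'
from rig import bot,vision,nets
import cv2, numpy as np, pickle
print(bot.read_state(), bot.tips_ahead)
for n in ["scene","top"]:
    p=vision.capture(n); cv2.imwrite(f"pics/{n}0.png",p["pixels"]); pickle.dump(p,open(f"{n}0.pkl","wb"))
    print(n,p["fx"],p["cx"],p["cy"],np.round(p["extrinsics"],4).tolist())
    for q in ["bush","punch_grip","punch_cap","punch_nose","jig","block","file_mid","borer_mid","stopper_mid","bosshead_mid","flask_mid","gas_jar_mid"]:
        r=nets.look_for(p,q); print(q,[(round(d["at"][0]*640,1),round(d["at"][1]*400,1),round(d["confidence"],2)) for d in r[:3]])
E
```

```text
pics
{'time_s': 0.0, 'joint_positions': array([ 5.77843571e+01,  3.02782913e+01,  8.21536934e+01, -6.98081723e-04,
        6.76902704e+01, -1.02292524e+01]), 'qvel': array([-0.0476598 ,  0.01997528,  0.05993603,  0.07507359, -0.16071964,
        0.0488767 ]), 'tau': array([ 3.97762669e-04, -4.40035415e+01, -1.76593602e+01,  6.34257286e-02,
        5.80510427e-02, -1.64166040e-04]), 'position': array([0.23367957, 0.57906055, 0.29129367]), 'tcp_rot': array([[ 3.74380864e-01,  9.27274337e-01, -1.12798205e-03],
       [ 9.27272641e-01, -3.74382382e-01, -1.81126463e-03],
       [-2.10183581e-03, -3.67844077e-04, -9.99997723e-01]]), 'force': array([-0.22233167,  0.36823673,  0.04019699]), 'moment': array([ 0.05318111, -0.05751304, -0.04461314]), 'opening': 0.9981448270355056} 0.0697
scene 402.45998806868784 318.45322294099356 198.7298265070474 [[-0.272, 0.7341, -0.6222, 1.0513], [0.9622, 0.1968, -0.1884, 0.205], [-0.0159, -0.6499, -0.7599, 0.7363], [0.0, 0.0, 0.0, 1.0]]
bush [(253.4, 188.6, 0.94)]
punch_grip [(418.8, 207.5, 0.63)]
punch_cap [(346.5, 345.7, 0.64), (416.7, 207.0, 0.52), (254
[... 215 characters left out ...]
, (319.1, 244.3, 0.62)]
stopper_mid [(326.7, 196.5, 0.68), (319.0, 243.5, 0.19)]
bosshead_mid [(317.3, 241.9, 0.7)]
flask_mid [(348.0, 347.5, 0.64)]
gas_jar_mid [(245.7, 299.5, 0.88)]
top 504.93131425998627 314.9837681184204 194.6756946154838 [[0.0126, -0.997, 0.0766, 0.4743], [-0.9998, -0.0114, 0.016, 0.0364], [-0.0151, -0.0768, -0.9969, 1.1658], [0.0, 0.0, 0.0, 1.0]]
bush [(395.8, 226.6, 0.62)]
punch_grip []
punch_cap []
punch_nose []
jig [(396.8, 232.3, 0.78)]
block [(228.9, 221.7, 0.66)]
file_mid [(317.7, 244.7, 0.65), (199.3, 221.6, 0.48)]
borer_mid []
stopper_mid [(319.1, 243.7, 0.52)]
bosshead_mid [(315.8, 189.3, 0.47)]
flask_mid [(267.0, 99.7, 0.9)]
gas_jar_mid [(347.8, 102.4, 0.71)]
```

View pics/scene0.png

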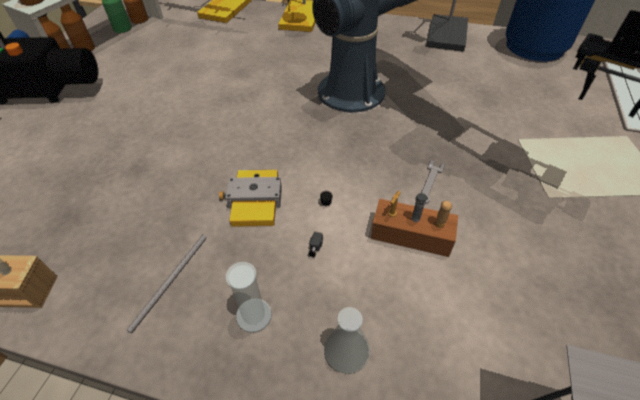

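View pics/top0.png

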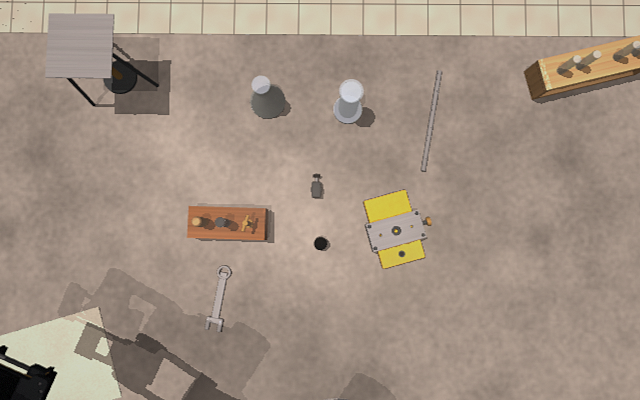

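Run:
```python
import cv2,pickle
p=pickle.load(open("scene0.pkl","rb"))["pixels"]
cv2.imwrite("pics/s_crop.png",cv2.resize(p[150:280,220:480],None,fx=3,fy=3,interpolation=cv2.INTER_CUBIC))
p=pickle.load(open("top0.pkl","rb"))["pixels"]
cv2.imwrite("pics/t_crop.png",cv2.resize(p[150:300,150:450],None,fx=2.6,fy=2.6,interpolation=cv2.INTER_CUBIC))
```

```text
(no output)
```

View pics/s_crop.png

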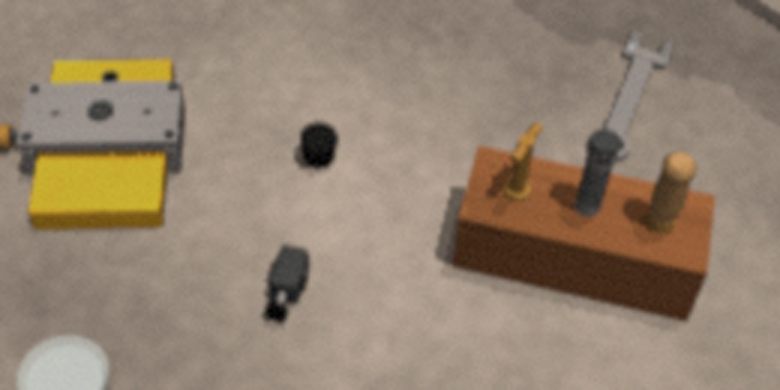

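View pics/t_crop.png

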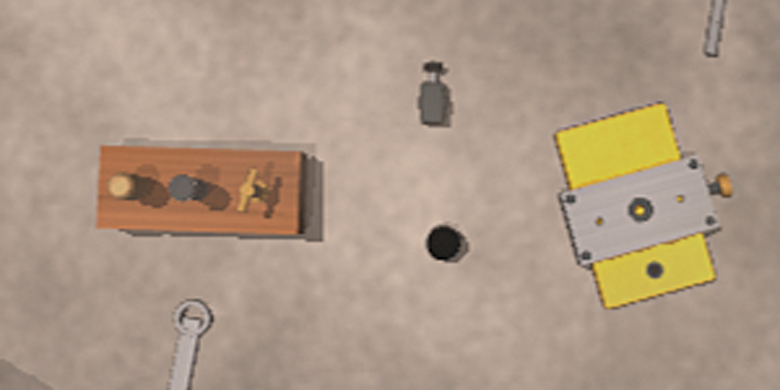

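The scene crop shows the dark punch in the middle hole of the block (about 418,207 in the full scene image), with the borer on its left and the file on its right. In the top view the bush is at about (396,230) and the punch cap at about (221,222). Next I'll turn these into positions.

```bash
cat > h.py <<'E'
import numpy as np,cv2
def proj(p,X):
    E=np.asarray(p["extrinsics"]);X=np.atleast_2d(X)
    c=(X-E[:3,3])@E[:3,:3]
    return np.c_[p["fx"]*c[:,0]/c[:,2]+p["cx"],p["fy"]*c[:,1]/c[:,2]+p["cy"]]
def back(p,uv,z):
    E=np.asarray(p["extrinsics"]);uv=np.atleast_2d(uv)
    d=np.c_[(uv[:,0]-p["cx"])/p["fx"],(uv[:,1]-p["cy"])/p["fy"],np.ones(len(uv))]@E[:3,:3].T
    return E[:3,3]+d*((z-E[2,3])/d[:,2])[:,None]
def crop(p,x0,y0,x1,y1,f,fn,pts=None):
    im=cv2.resize(p["pixels"][y0:y1,x0:x1],None,fx=f,fy=f,interpolation=cv2.INTER_CUBIC)
    for u,v in (pts if pts is not None else []):
        cv2.circle(im,(int((u+.5-x0)*f),int((v+.5-y0)*f)),2,(0,0,255),-1)
    cv2.imwrite(fn,im)
E
python3 - <<'E'
from h import *
import pickle
t=pickle.load(open("top0.pkl","rb"));s=pickle.load(open("scene0.pkl","rb"))
crop(t,180,195,280,255,8,"pics/tb.png"); crop(t,350,180,440,275,6,"pics/tj.png")
crop(s,360,180,470,260,7,"pics/sb.png"); crop(s,210,160,300,235,8,"pics/sj.png")
# block top mask by color
for n,p in (("t",t),("s",s)):
    hsv=cv2.cvtColor(p["pixels"],cv2.COLOR_BGR2HSV)
    print(n,hsv[222,206] if n=="t" else hsv[218,432])
print(back(t,[[395.8,228.6],[396.2,230.4]],.043),back(s,[[253.4,187]],.043))
print(back(t,[[221,222]],.132),back(s,[[421,198]],.132))
E
```

```text
t [14 98 91]
s [ 12 153  85]
[[ 0.48729502 -0.12540812  0.043     ]
 [ 0.48333102 -0.12629257  0.043     ]] [[ 0.48828476 -0.12342533  0.043     ]]
[[0.49531513 0.24507569 0.132     ]] [[0.50240133 0.24961303 0.132     ]]
```

View pics/tb.png

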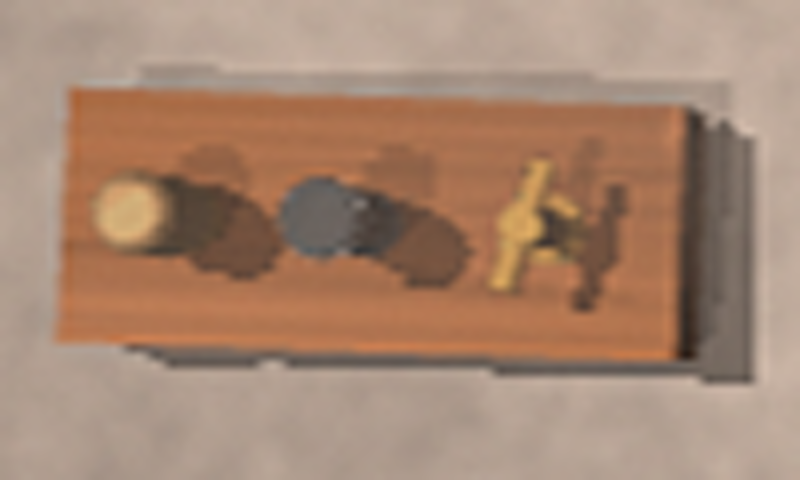

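View pics/tj.png

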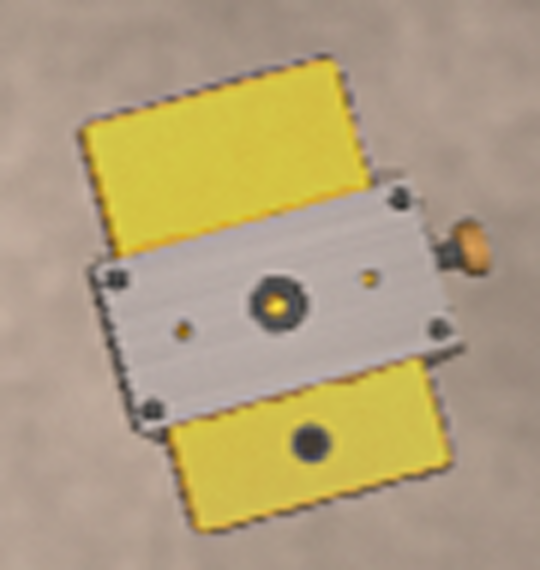

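View pics/sb.png

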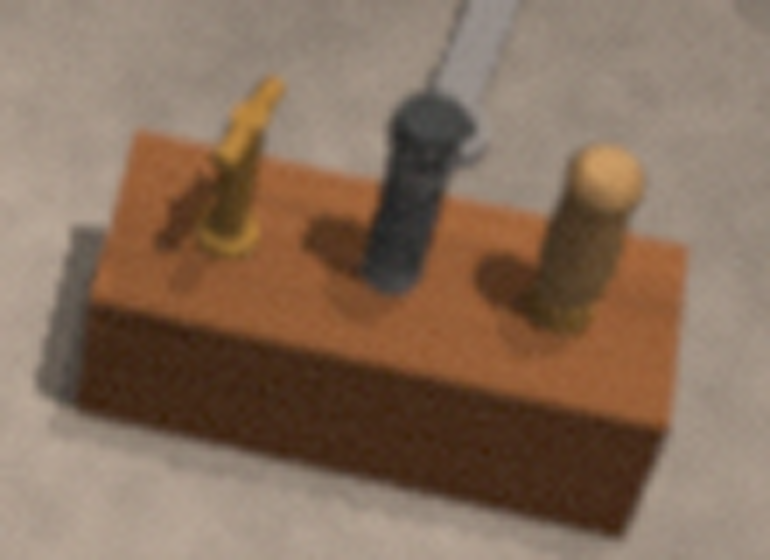

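View pics/sj.png

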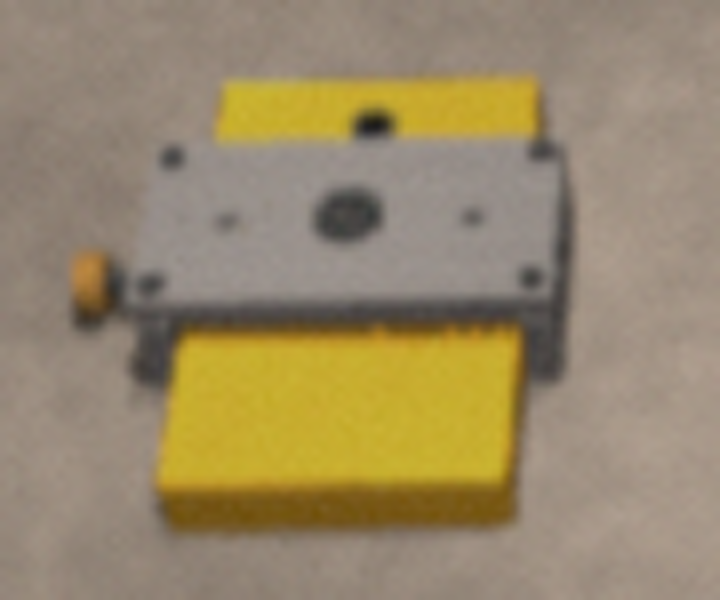

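Run:
```python
from h import *
import pickle
from scipy.optimize import least_squares
t=pickle.load(open("top0.pkl","rb"));s=pickle.load(open("scene0.pkl","rb"))
f=lambda a,k,o:np.array(a)/k+np.array(o)-.5
bt=f([(70,88),(687,106),(680,360),(57,343)],8,(180,195)); bs=f([(140,130),(687,245),(667,428),(92,302)],7,(360,180))
P=back(t,bt,.06)[:,:2];S=back(s,bs,.06)[:,:2]
print(np.round(P,4).tolist(),P.mean(0),np.round(S,4).tolist(),S.mean(0))
for Q in(P,S): print([round(np.linalg.norm(Q[i]-Q[(i+1)%4])*1000,1) for i in range(4)])
for Q in (P,S): 
    for a,b in((0,1),(3,2)):
        d=Q[b]-Q[a]; print("ang",np.degrees(np.arctan2(d[1],d[0])))
print("bush",back(t,f([(278,303)],6,(350,180)),.043),back(s,f([(348,215)],8,(210,160)),.043))
H=back(t,f([(182,330),(370,279)],6,(350,180)),.04);print(H, np.linalg.norm(H[1]-H[0]), H.mean(0))
H=back(s,f([(227,221),(472,217)],8,(210,160)),.04);print(H, np.linalg.norm(H[1]-H[0]),H.mean(0))
print("cap",back(t,f([(322,217)],8,(180,195)),.132),back(s,f([(430,115)],7,(360,180)),.132))
print("stop",back(t,[[319.7,243]],.02),"boss",back(t,[[315.8,189.3]],.02))
sp=back(t,[[319.7,243]],.02)
for p in (t,s): print(proj(p,[[.49,.247,.132],[.49,.247,.06],[.49,-.125,.043]]))
```

```text
[[0.5322, 0.3329], [0.5292, 0.1627], [0.4598, 0.1633], [0.4622, 0.3342]] [0.49584356 0.24827726] [[0.4608, 0.1669], [0.4634, 0.335], [0.5334, 0.3332], [0.5317, 0.1651]] [0.49731104 0.25005314]
[np.float64(170.2), np.float64(69.5), np.float64(171.0), np.float64(70.0)]
[np.float64(168.1), np.float64(70.0), np.float64(168.2), np.float64(70.9)]
ang -90.99172862331002
ang -90.82222873891743
ang 89.12102334990692
ang 89.40598416470147
bush [[ 0.48420405 -0.12548275  0.043     ]] [[ 0.4866842  -0.12506844  0.043     ]]
[[ 0.47382753 -0.09050412  0.04      ]
 [ 0.49351185 -0.15986353  0.04      ]] 0.07209854534737697 [ 0.48366969 -0.12518382  0.04      ]
[[ 0.49564878 -0.15999611  0.04      ]
 [ 0.47557259 -0.09097684  0.04      ]] 0.07187984680142619 [ 0.48561069 -0.12548647  0.04      ]
cap [[0.49605166 0.24766756 0.132     ]] [[0.497013   0.24886796 0.132     ]]
stop [[0.45296287 0.04278427 0.02      ]] boss [[0.57463263 0.05311465 0.02      ]]
[[219.99472123 224.58395184]
 [226.6490024  225.16738457]
 [395.6156418  227.37339234]]
[[420.38039564 193.17195194]
 [414.39920408 215.54623536]
 [252.4965804  187.39758074]]
```

Emit:
{"fn": "play_rows", "kwargs": {"series": [{"tx": 0.02, "ty": -0.025, "turn": -0.08}, {"tx": 0.033, "ty": -0.042, "turn": -0.12}, {"tx": 0.038, "ty": -0.048, "turn": -0.12}, {"tx": 0.038, "ty": -0.048, "turn": -0.13}, {"tx": 0.038, "ty": -0.048, "turn": -0.13}, {"tx": 0.038, "ty": -0.048, "turn": -0.13}, {"tx": 0.038, "ty": -0.048, "turn": -0.13}, {"tx": 0.038, "ty": -0.048, "turn": -0.13}, {"tx": 0.03, "ty": -0.037, "turn": -0.11}, {"tx": 0.017, "ty": -0.021, "turn": -0.07}], "gripper": 1}}

```text
invalid input
```

Emit:
{"fn": "play_rows", "kwargs": {"series": [{"tx": 0.02, "ty": -0.025, "tz": 0, "turn": -0.08}]}}

```text
time_s: 1.4
position: [0.2488, 0.561, 0.2923]
tcp_rot: [[0.45, 0.893, -0.0], [0.893, -0.45, 0.002], [0.002, -0.001, -1.0]]
force: [0.2, -0.2, -0.4]
opening: 0.999
```

Emit:
{"fn": "play_rows", "kwargs": {"series": [{"tx": 0.033, "ty": -0.042, "tz": 0, "turn": -0.12}, {"tx": 0.038, "ty": -0.048, "tz": 0, "turn": -0.12}, {"tx": 0.038, "ty": -0.048, "tz": 0, "turn": -0.13}, {"tx": 0.038, "ty": -0.048, "tz": 0, "turn": -0.13}, {"tx": 0.038, "ty": -0.048, "tz": 0, "turn": -0.13}, {"tx": 0.038, "ty": -0.048, "tz": 0, "turn": -0.13}, {"tx": 0.038, "ty": -0.048, "tz": 0, "turn": -0.13}, {"tx": 0.03, "ty": -0.037, "tz": 0, "turn": -0.11}, {"tx": 0.017, "ty": -0.021, "tz": 0, "turn": -0.07}, {"tx": 0, "ty": 0, "tz": 0, "turn": 0}]}}

```text
time_s: 2.4
position: [0.4988, 0.2468, 0.2924]
tcp_rot: [[1.0, -0.022, 0.002], [-0.022, -1.0, -0.0], [0.002, 0.0, -1.0]]
force: [-0.5, 0.8, -0.4]
opening: 1.0
```

Run:
```python
from rig import bot,vision,nets
from h import *
p=vision.capture("scene"); st=bot.read_state(); print(st["position"],st["qvel"].round(2))
t=vision.capture("top"); st=bot.read_state(); print(st["position"],st["time_s"])
crop(p,340,90,480,260,4,"pics/s1.png");crop(t,160,160,300,260,5,"pics/t1.png")
```

```text
[0.49727791 0.24807126 0.29223891] [ 2.48 -0.36  1.22  0.77  0.47 -0.2 ]
[0.49629147 0.24890885 0.29215402] 2.5
```

View pics/s1.png

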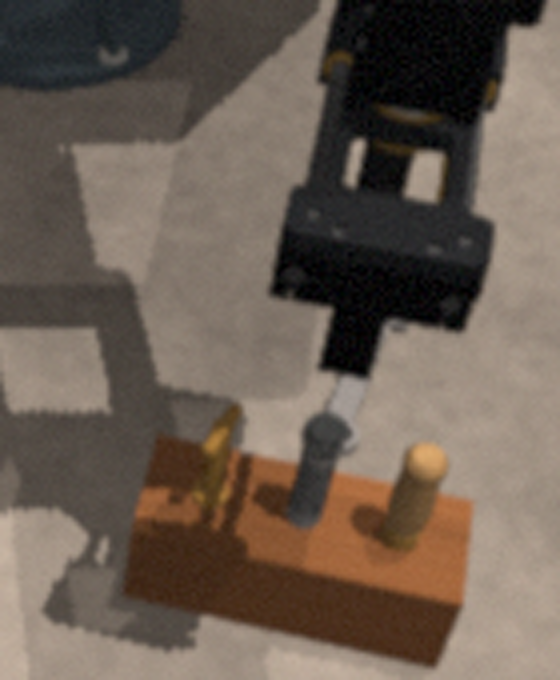

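Emit:
{"fn": "play_rows", "kwargs": {"series": [{"tx": 0, "ty": -0.0014, "tz": -0.015, "turn": 0}, {"tx": 0, "ty": 0, "tz": -0.03, "turn": 0}, {"tx": 0, "ty": 0, "tz": -0.04, "turn": 0}, {"tx": 0, "ty": 0, "tz": -0.04, "turn": 0}, {"tx": 0, "ty": 0, "tz": -0.03, "turn": 0}, {"tx": 0, "ty": 0, "tz": -0.02, "turn": 0}, {"tx": 0, "ty": 0, "tz": -0.01, "turn": 0}, {"tx": 0, "ty": 0, "tz": -0.0038, "turn": 0}, {"tx": 0, "ty": 0, "tz": 0, "turn": 0}, {"tx": 0, "ty": 0, "tz": 0, "turn": 0}]}}

```text
time_s: 3.5
position: [0.4967, 0.2484, 0.142]
tcp_rot: [[1.0, -0.017, 0.002], [-0.017, -1.0, 0.0], [0.002, -0.001, -1.0]]
force: [0.3, 0.3, -0.2]
opening: 1.001
```

Run:
```python
from rig import bot,vision,nets
from h import *
p=vision.capture("scene"); t=vision.capture("top"); st=bot.read_state(); print(st["position"],st["time_s"],st["force"])
crop(p,340,110,480,260,4,"pics/s2.png");crop(t,160,160,300,260,5,"pics/t2.png")
```

```text
[0.49686452 0.24824544 0.14213827] 3.6 [ 0.00505379  1.19855049 -0.31826812]
```

View pics/s2.png

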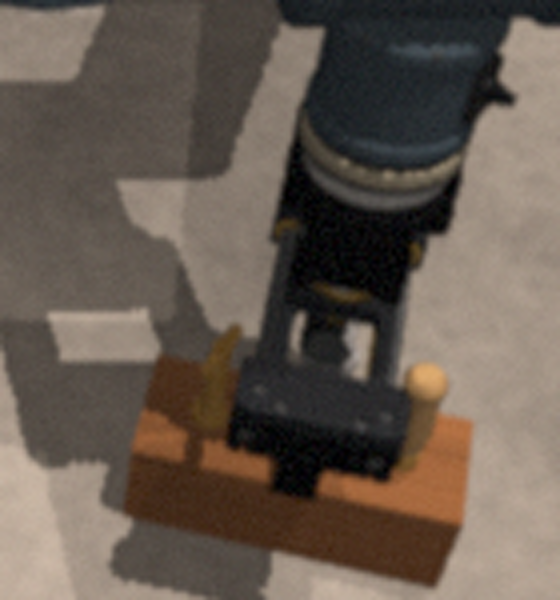

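The gripper straddles the punch with its jaws along x, and both neighbours are clear. I'll close it now.

Emit:
{"fn": "play_rows", "kwargs": {"series": [{"tx": 0, "ty": 0, "tz": 0, "turn": 0}, {"tx": 0, "ty": 0, "tz": 0, "turn": 0}, {"tx": 0, "ty": 0, "tz": 0, "turn": 0}, {"tx": 0, "ty": 0, "tz": 0, "turn": 0}, {"tx": 0, "ty": 0, "tz": 0, "turn": 0}, {"tx": 0, "ty": 0, "tz": 0, "turn": 0}, {"tx": 0, "ty": 0, "tz": 0, "turn": 0}, {"tx": 0, "ty": 0, "tz": 0, "turn": 0}], "gripper": 0}}

```text
time_s: 4.4
position: [0.4963, 0.248, 0.1412]
tcp_rot: [[1.0, -0.017, -0.0], [-0.017, -1.0, -0.0], [-0.0, 0.0, -1.0]]
force: [-0.0, 0.4, 0.9]
opening: 0.357
```

Emit:
{"fn": "play_rows", "kwargs": {"series": [{"tx": 0, "ty": 0, "tz": 0, "turn": 0}, {"tx": 0, "ty": 0, "tz": 0, "turn": 0}, {"tx": 0, "ty": 0, "tz": 0, "turn": 0}, {"tx": 0, "ty": 0, "tz": 0, "turn": 0}, {"tx": 0, "ty": 0, "tz": 0, "turn": 0}]}}

```text
time_s: 4.9
position: [0.4964, 0.248, 0.1411]
tcp_rot: [[1.0, -0.017, 0.0], [-0.017, -1.0, -0.0], [0.0, 0.0, -1.0]]
force: [2.0, 0.1, -0.4]
opening: 0.205
```

Run:
```python
from rig import bot
for i in range(1):
  st=bot.read_state(); print(st["position"],st["opening"],st["force"],st["moment"])
```

```text
[0.49643717 0.24801059 0.14112691] 0.20548028615924413 [ 2.04403734  0.07517811 -0.44596643] [-0.13054376 -0.00742463 -0.03612396]
```

Emit:
{"fn": "play_rows", "kwargs": {"series": [{"tx": 0, "ty": 0, "tz": 0.005, "turn": 0}, {"tx": 0, "ty": 0, "tz": 0.01, "turn": 0}, {"tx": 0, "ty": 0, "tz": 0.02, "turn": 0}, {"tx": 0, "ty": 0, "tz": 0.03, "turn": 0}, {"tx": 0, "ty": 0, "tz": 0.035, "turn": 0}, {"tx": 0, "ty": 0, "tz": 0.035, "turn": 0}, {"tx": 0, "ty": 0, "tz": 0.03, "turn": 0}, {"tx": 0, "ty": 0, "tz": 0.02, "turn": 0}, {"tx": 0, "ty": 0, "tz": 0.005, "turn": 0}, {"tx": 0, "ty": 0, "tz": 0, "turn": 0}]}}

```text
time_s: 5.9
position: [0.496, 0.248, 0.2939]
tcp_rot: [[1.0, -0.017, 0.001], [-0.017, -1.0, 0.0], [0.001, -0.0, -1.0]]
force: [1.0, -1.2, -2.5]
opening: 0.208
```

Run:
```python
from rig import bot,vision,nets
from h import *
p=vision.capture("scene"); t=vision.capture("top"); st=bot.read_state(); print(st["position"],st["time_s"],st["force"],st["opening"])
crop(p,340,60,480,260,4,"pics/s3.png");crop(t,140,160,280,260,5,"pics/t3.png")
for q in ["punch_nose"]:print([ (np.array(r["at"])*[640,400],r["confidence"]) for r in nets.look_for(p,q)])
```

```text
[0.49552816 0.24776862 0.29234954] 6.0 [-0.96772517  0.2678436  -2.3951597 ] 0.2017273694414336
[(array([253.696, 189.92 ]), 0.68)]
```

View pics/s3.png

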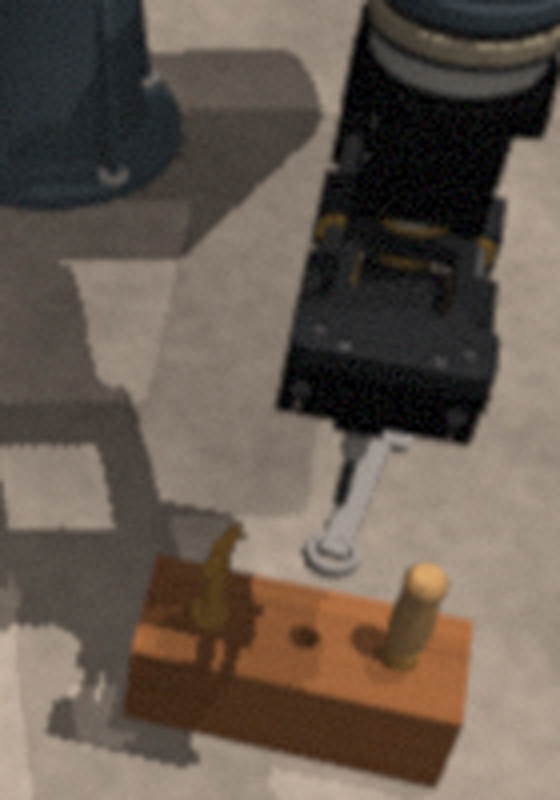

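View pics/t3.png

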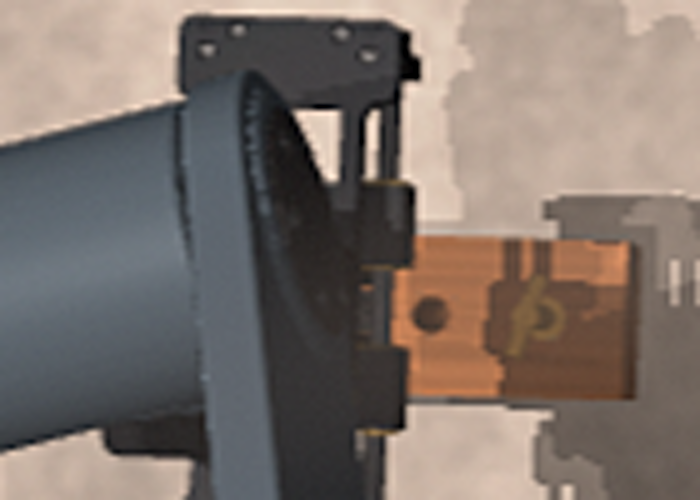

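Emit:
{"fn": "play_rows", "kwargs": {"series": [{"tx": 0, "ty": -0.0173, "tz": 0, "turn": 0}, {"tx": 0, "ty": -0.035, "tz": 0, "turn": 0}, {"tx": -0.002, "ty": -0.05, "tz": 0, "turn": 0}, {"tx": -0.002, "ty": -0.06, "tz": 0, "turn": 0}, {"tx": -0.003, "ty": -0.06, "tz": 0, "turn": 0}, {"tx": -0.003, "ty": -0.06, "tz": 0, "turn": 0}, {"tx": -0.002, "ty": -0.06, "tz": 0, "turn": 0}, {"tx": -0.002, "ty": -0.06, "tz": 0, "turn": 0}, {"tx": 0, "ty": -0.04, "tz": 0, "turn": 0}, {"tx": 0, "ty": -0.025, "tz": 0, "turn": 0}]}}

```text
time_s: 7.05
position: [0.4844, -0.1294, 0.2926]
tcp_rot: [[1.0, -0.02, -0.001], [-0.02, -1.0, -0.0], [-0.001, 0.001, -1.0]]
force: [0.5, 0.0, -2.1]
opening: 0.204
```

Emit:
{"fn": "play_rows", "kwargs": {"series": [{"tx": 0, "ty": 0, "tz": -0.01, "turn": 0}, {"tx": 0, "ty": 0, "tz": -0.02, "turn": 0}, {"tx": 0, "ty": 0, "tz": -0.03, "turn": 0}, {"tx": 0, "ty": 0, "tz": -0.03, "turn": 0}, {"tx": 0, "ty": 0, "tz": -0.02, "turn": 0}, {"tx": 0, "ty": 0, "tz": -0.01, "turn": 0}, {"tx": 0, "ty": 0, "tz": -0.005, "turn": 0}, {"tx": 0, "ty": 0, "tz": 0, "turn": 0}, {"tx": 0, "ty": 0, "tz": 0, "turn": 0}]}}

```text
time_s: 7.95
position: [0.4855, -0.1259, 0.1937]
tcp_rot: [[1.0, -0.017, 0.001], [-0.017, -1.0, -0.001], [0.001, 0.0, -1.0]]
force: [-0.4, 0.1, -1.8]
opening: 0.206
```

Run:
```python
from rig import bot,vision,nets
from h import *
import pickle
p=vision.capture("scene"); t=vision.capture("top"); st=bot.read_state(); print(st["position"],st["time_s"],st["force"],st["opening"])
pickle.dump((p,t),open("c4.pkl","wb"))
crop(p,200,80,310,230,5,"pics/s4.png");crop(t,340,170,460,280,5,"pics/t4.png")
print(proj(p,[[.4852,-.1253,.043],[.4852,-.1253,.058]]))
s0=pickle.load(open("scene0.pkl","rb"));t0=pickle.load(open("top0.pkl","rb"))
print(back(t0,[[225.9,222.5]],.06),back(s0,[[305/4+340-.5,635/4+60-.5]],.06))
```

```text
[ 0.48563719 -0.12598385  0.19397843] 8.05 [-0.01953553 -0.08223264 -2.52219322] 0.20743621849930213
[[253.14458238 185.90235101]
 [252.24075707 181.5262024 ]]
[[0.49581864 0.24879944 0.06      ]] [[0.49653749 0.25063727 0.06      ]]
```

View pics/s4.png

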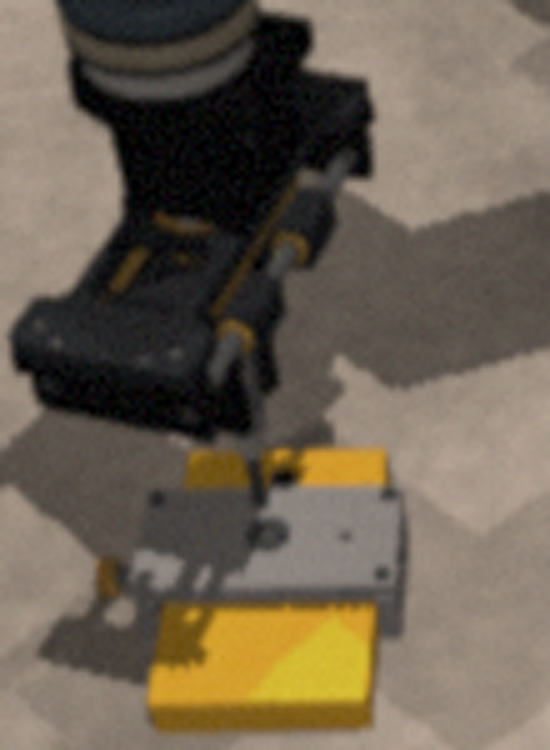

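View pics/t4.png

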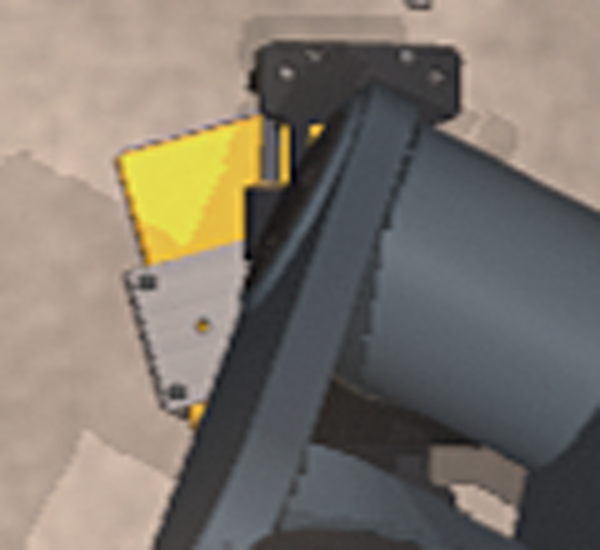

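Run:
```python
from h import *
import pickle
p,t=pickle.load(open("c4.pkl","rb"))
crop(p,235,160,275,200,18,"pics/s4b.png",proj(p,[[.4852,-.1253,.043],[.4856,-.126,.059],[.4856,-.126,.095]]))
crop(p,235,160,275,200,18,"pics/s4c.png")
```

```text
(no output)
```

View pics/s4b.png

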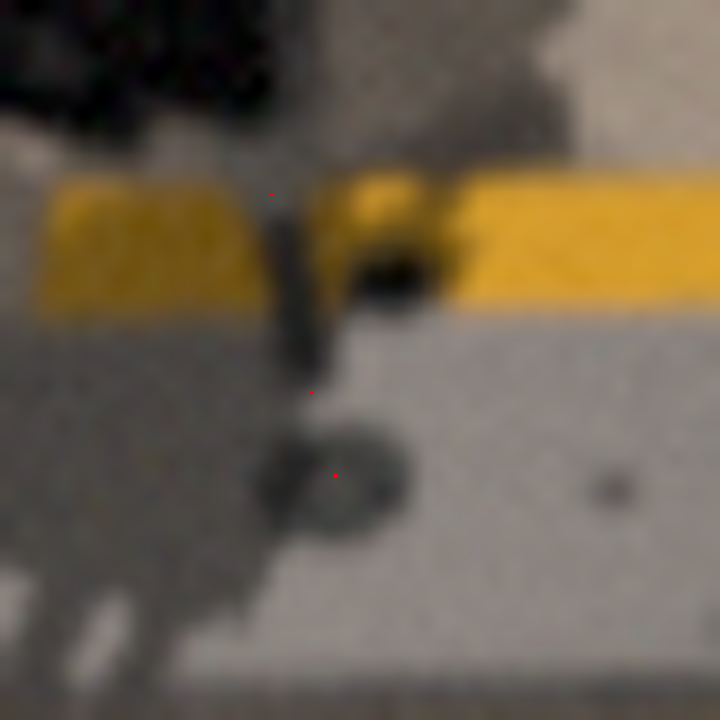

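View pics/s4c.png

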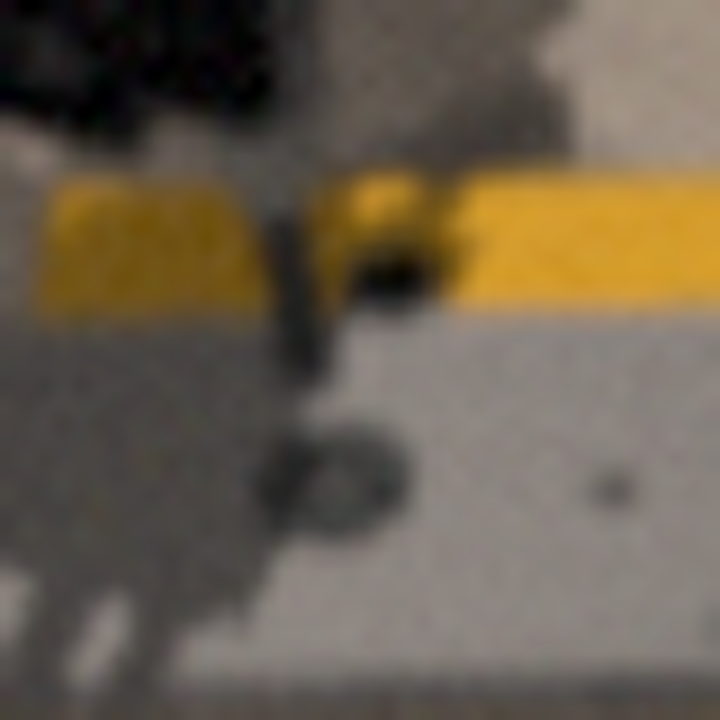

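Emit:
{"fn": "play_rows", "kwargs": {"series": [{"tx": -0.0004, "ty": 0.0006, "tz": -0.003, "turn": 0}, {"tx": 0, "ty": 0, "tz": -0.005, "turn": 0}, {"tx": 0, "ty": 0, "tz": -0.005, "turn": 0}, {"tx": 0, "ty": 0, "tz": -0.002, "turn": 0}, {"tx": 0, "ty": 0, "tz": 0, "turn": 0}, {"tx": 0, "ty": 0, "tz": 0, "turn": 0}, {"tx": 0, "ty": 0, "tz": 0, "turn": 0}]}}

```text
time_s: 8.75
position: [0.4849, -0.1254, 0.1812]
tcp_rot: [[1.0, -0.017, 0.0], [-0.017, -1.0, -0.0], [0.0, 0.0, -1.0]]
force: [-0.7, 0.8, -1.9]
opening: 0.207
```

Run:
```python
from rig import bot,vision,nets
from h import *
import pickle
ps=[vision.capture("scene") for _ in range(4)]; st=bot.read_state(); print(st["position"],st["time_s"],st["force"],st["opening"])
p=ps[0]; p["pixels"]=np.mean([q["pixels"].astype(float) for q in ps],0).astype(np.uint8)
pickle.dump(p,open("c5.pkl","wb"))
P=st["position"]
crop(p,235,160,275,200,18,"pics/s5b.png",proj(p,[[.4852,-.1253,.043],P-[0,0,.135],P-[0,0,.099]]))
```

```text
[ 0.48495155 -0.12538735  0.18130874] 8.95 [-0.41635975  0.90596463 -1.55642135] 0.20729722539689627
```

View pics/s5b.png

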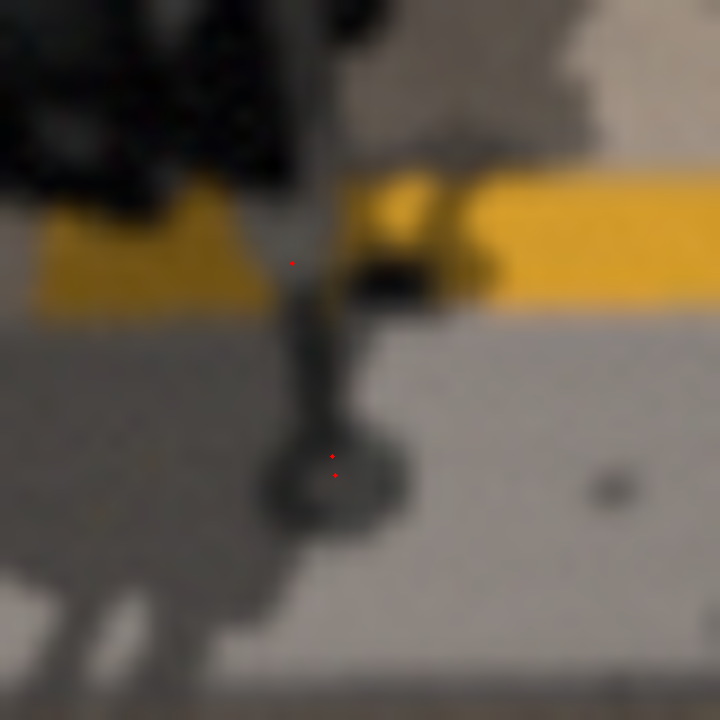

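Emit:
{"fn": "play_rows", "kwargs": {"series": [{"tx": 0, "ty": 0, "tz": -0.00125, "turn": 0}, {"tx": 0, "ty": 0, "tz": -0.00125, "turn": 0}, {"tx": 0, "ty": 0, "tz": -0.00125, "turn": 0}, {"tx": 0, "ty": 0, "tz": -0.00125, "turn": 0}, {"tx": 0, "ty": 0, "tz": -0.00125, "turn": 0}, {"tx": 0, "ty": 0, "tz": 0, "turn": 0}]}}

```text
time_s: 9.55
position: [0.4848, -0.1253, 0.176]
tcp_rot: [[1.0, -0.017, -0.0], [-0.017, -1.0, 0.0], [-0.0, -0.0, -1.0]]
force: [0.1, -0.2, -3.0]
opening: 0.206
```

Run:
```python
from rig import bot
st=bot.read_state(); print(st["position"],st["force"],st["moment"])
```

```text
[ 0.48475887 -0.12529172  0.17602773] [ 0.13751015 -0.21118576 -3.01823318] [-0.06712058  0.05633137 -0.00497642]
```

Emit:
{"fn": "play_rows", "kwargs": {"series": [{"tx": 0, "ty": 0, "tz": -0.00125, "turn": 0}, {"tx": 0, "ty": 0, "tz": -0.00125, "turn": 0}, {"tx": 0, "ty": 0, "tz": -0.00125, "turn": 0}, {"tx": 0, "ty": 0, "tz": 0, "turn": 0}]}}

```text
time_s: 9.95
position: [0.4848, -0.1253, 0.1731]
tcp_rot: [[1.0, -0.017, -0.0], [-0.017, -1.0, 0.0], [-0.0, -0.0, -1.0]]
force: [-0.7, -0.2, -2.2]
opening: 0.21
```

Emit:
{"fn": "play_rows", "kwargs": {"series": [{"tx": 0, "ty": 0, "tz": -0.00125, "turn": 0}, {"tx": 0, "ty": 0, "tz": -0.00125, "turn": 0}, {"tx": 0, "ty": 0, "tz": -0.00125, "turn": 0}, {"tx": 0, "ty": 0, "tz": -0.00125, "turn": 0}, {"tx": 0, "ty": 0, "tz": 0, "turn": 0}]}}

```text
time_s: 10.45
position: [0.4848, -0.1253, 0.169]
tcp_rot: [[1.0, -0.017, -0.0], [-0.017, -1.0, 0.0], [-0.0, -0.0, -1.0]]
force: [-0.1, -0.1, -1.6]
opening: 0.207
```

Run:
```python
from rig import bot,vision,nets
from h import *
p=vision.capture("scene"); st=bot.read_state(); print(st["position"],st["time_s"],st["force"],st["moment"])
P=st["position"]
crop(p,235,160,275,200,18,"pics/s6b.png",proj(p,[[.4852,-.1253,.043],P-[0,0,.135],P-[0,0,.099]]))
```

```text
[ 0.48483355 -0.1253451   0.16912053] 10.5 [ 0.45524606 -0.0677929  -1.93399115] [-0.08401962  0.06604744 -0.01634789]
```

View pics/s6b.png

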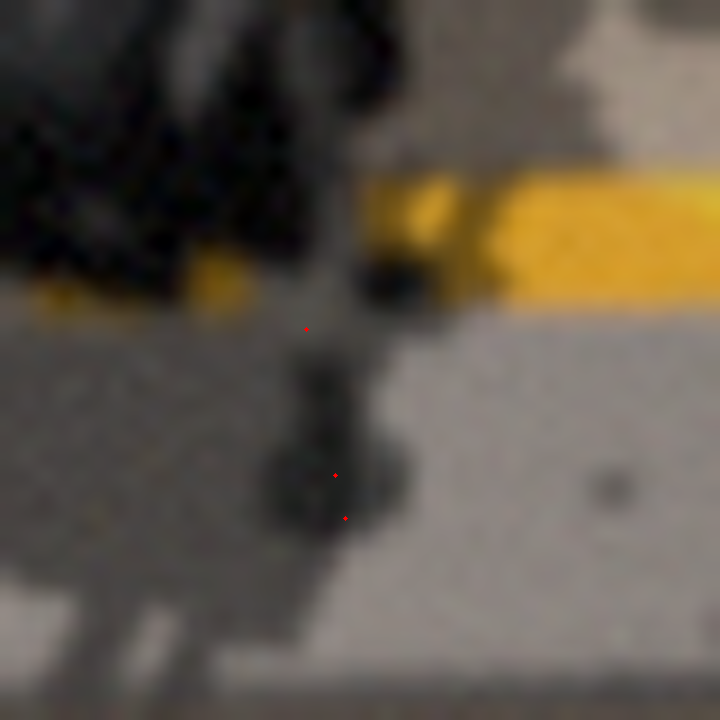

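The nose is in the middle bush with no side force. I'll keep feeling downwards.

Emit:
{"fn": "play_rows", "kwargs": {"series": [{"tx": 0, "ty": 0, "tz": -0.00125, "turn": 0}, {"tx": 0, "ty": 0, "tz": -0.00125, "turn": 0}, {"tx": 0, "ty": 0, "tz": -0.00125, "turn": 0}, {"tx": 0, "ty": 0, "tz": -0.00125, "turn": 0}, {"tx": 0, "ty": 0, "tz": -0.00125, "turn": 0}, {"tx": 0, "ty": 0, "tz": -0.00125, "turn": 0}]}}

```text
time_s: 11.1
position: [0.4849, -0.1254, 0.1631]
tcp_rot: [[1.0, -0.017, 0.0], [-0.017, -1.0, -0.0], [0.0, 0.0, -1.0]]
force: [-0.2, 0.4, -2.5]
opening: 0.205
```

Emit:
{"fn": "play_rows", "kwargs": {"series": [{"tx": 0, "ty": 0, "tz": -0.00125, "turn": 0}, {"tx": 0, "ty": 0, "tz": -0.00125, "turn": 0}]}}

```text
time_s: 11.3
position: [0.4849, -0.1254, 0.1611]
tcp_rot: [[1.0, -0.017, 0.0], [-0.017, -1.0, -0.0], [0.0, 0.0, -1.0]]
force: [-0.4, -0.4, -1.7]
opening: 0.206
```

Emit:
{"fn": "play_rows", "kwargs": {"series": [{"tx": 0, "ty": 0, "tz": -0.00125, "turn": 0}, {"tx": 0, "ty": 0, "tz": -0.00125, "turn": 0}]}}

```text
time_s: 11.5
position: [0.4849, -0.1254, 0.1591]
tcp_rot: [[1.0, -0.017, 0.0], [-0.017, -1.0, -0.0], [0.0, 0.0, -1.0]]
force: [-0.4, 0.0, -1.1]
opening: 0.206
```

Emit:
{"fn": "play_rows", "kwargs": {"series": [{"tx": 0, "ty": 0, "tz": -0.00125, "turn": 0}, {"tx": 0, "ty": 0, "tz": -0.00125, "turn": 0}]}}

```text
time_s: 11.7
position: [0.485, -0.1254, 0.1574]
tcp_rot: [[1.0, -0.017, 0.0], [-0.017, -1.0, -0.0], [0.0, 0.0, -1.0]]
force: [-0.7, 0.1, 2.4]
opening: 0.205
```

Emit:
{"fn": "play_rows", "kwargs": {"series": [{"tx": 0, "ty": 0, "tz": 0, "turn": 0}]}}

```text
time_s: 11.8
position: [0.485, -0.1254, 0.1574]
tcp_rot: [[1.0, -0.017, 0.0], [-0.017, -1.0, -0.0], [0.0, 0.0, -1.0]]
force: [-0.1, 1.0, 1.6]
opening: 0.204
```

Emit:
{"fn": "play_rows", "kwargs": {"series": [{"tx": 0, "ty": 0, "tz": -0.0006, "turn": 0}, {"tx": 0, "ty": 0, "tz": -0.0006, "turn": 0}, {"tx": 0, "ty": 0, "tz": -0.0006, "turn": 0}, {"tx": 0, "ty": 0, "tz": -0.0006, "turn": 0}]}}

```text
time_s: 12.2
position: [0.485, -0.1255, 0.1555]
tcp_rot: [[1.0, -0.017, 0.001], [-0.017, -1.0, -0.0], [0.001, 0.0, -1.0]]
force: [-0.2, -0.4, 4.4]
opening: 0.204
```

Emit:
{"fn": "play_rows", "kwargs": {"series": [{"tx": 0, "ty": 0, "tz": -0.0006, "turn": 0}, {"tx": 0, "ty": 0, "tz": -0.0006, "turn": 0}]}}

```text
time_s: 12.4
position: [0.4851, -0.1255, 0.1545]
tcp_rot: [[1.0, -0.017, 0.001], [-0.017, -1.0, -0.0], [0.001, 0.0, -1.0]]
force: [-0.8, -0.7, 5.7]
opening: 0.206
```

Emit:
{"fn": "play_rows", "kwargs": {"series": [{"tx": 0, "ty": 0, "tz": -0.0006, "turn": 0}, {"tx": 0, "ty": 0, "tz": -0.0006, "turn": 0}]}}

```text
time_s: 12.6
position: [0.4851, -0.1255, 0.1537]
tcp_rot: [[1.0, -0.017, 0.001], [-0.017, -1.0, -0.0], [0.001, 0.0, -1.0]]
force: [0.3, 0.8, 6.7]
opening: 0.203
```

Emit:
{"fn": "play_rows", "kwargs": {"series": [{"tx": 0, "ty": 0, "tz": -0.0006, "turn": 0}, {"tx": 0, "ty": 0, "tz": -0.0006, "turn": 0}]}}

```text
time_s: 12.8
position: [0.4851, -0.1255, 0.1528]
tcp_rot: [[1.0, -0.017, 0.001], [-0.017, -1.0, -0.0], [0.001, 0.0, -1.0]]
force: [-1.4, -1.1, 7.4]
opening: 0.201
```

Emit:
{"fn": "play_rows", "kwargs": {"series": [{"tx": 0, "ty": 0, "tz": -0.0006, "turn": 0}]}}

```text
time_s: 12.9
position: [0.4851, -0.1255, 0.1524]
tcp_rot: [[1.0, -0.017, 0.001], [-0.017, -1.0, -0.0], [0.001, 0.0, -1.0]]
force: [-1.8, -0.1, 8.1]
opening: 0.204
```

Emit:
{"fn": "play_rows", "kwargs": {"series": [{"tx": 0, "ty": 0, "tz": -0.0006, "turn": 0}]}}

```text
time_s: 13.0
position: [0.4851, -0.1255, 0.152]
tcp_rot: [[1.0, -0.017, 0.001], [-0.017, -1.0, -0.001], [0.001, 0.0, -1.0]]
force: [-0.7, -1.1, 8.4]
opening: 0.207
```

Emit:
{"fn": "play_rows", "kwargs": {"series": [{"tx": 0, "ty": 0, "tz": -0.0006, "turn": 0}]}}

```text
time_s: 13.1
position: [0.4851, -0.1255, 0.1516]
tcp_rot: [[1.0, -0.017, 0.001], [-0.017, -1.0, -0.001], [0.001, 0.001, -1.0]]
force: [-2.5, 0.1, 9.0]
opening: 0.204
```

Emit:
{"fn": "play_rows", "kwargs": {"series": [{"tx": 0, "ty": 0, "tz": -0.0005, "turn": 0}]}}

```text
time_s: 13.2
position: [0.4851, -0.1255, 0.1512]
tcp_rot: [[1.0, -0.017, 0.001], [-0.017, -1.0, -0.001], [0.001, 0.001, -1.0]]
force: [-0.4, 0.8, 9.0]
opening: 0.204
```

Emit:
{"fn": "play_rows", "kwargs": {"series": [{"tx": 0, "ty": 0, "tz": -0.0005, "turn": 0}]}}

```text
time_s: 13.3
position: [0.4851, -0.1256, 0.1508]
tcp_rot: [[1.0, -0.017, 0.001], [-0.017, -1.0, -0.001], [0.001, 0.001, -1.0]]
force: [-1.3, 0.5, 9.6]
opening: 0.208
```

Emit:
{"fn": "play_rows", "kwargs": {"series": [{"tx": 0, "ty": 0, "tz": -0.0005, "turn": 0}]}}

```text
time_s: 13.4
position: [0.4851, -0.1255, 0.1505]
tcp_rot: [[1.0, -0.017, 0.001], [-0.017, -1.0, -0.001], [0.001, 0.001, -1.0]]
force: [-0.4, -0.2, 9.2]
opening: 0.206
```

Run:
```python
from rig import bot,vision,nets
from h import *
p=vision.capture("scene"); st=bot.read_state(); print(st["position"],st["time_s"],st["force"],st["moment"])
P=st["position"]
crop(p,225,140,285,200,12,"pics/s7b.png")
```

```text
[ 0.4851421  -0.12554796  0.15045477] 13.45 [-1.38304341  0.14207027  8.28325866] [-0.08980505  0.23987026 -0.00093116]
```

View pics/s7b.png

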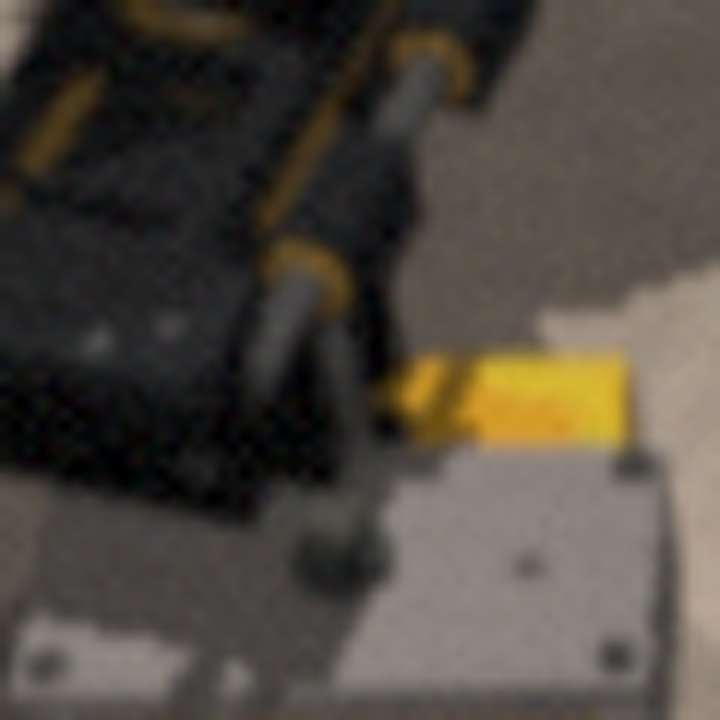

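Emit:
{"fn": "play_rows", "kwargs": {"series": [{"tx": 0, "ty": 0, "tz": -0.0005, "turn": 0}]}}

```text
time_s: 13.55
position: [0.4851, -0.1255, 0.15]
tcp_rot: [[1.0, -0.017, 0.001], [-0.017, -1.0, -0.001], [0.001, 0.001, -1.0]]
force: [-1.3, 0.2, 6.7]
opening: 0.204
```

Emit:
{"fn": "play_rows", "kwargs": {"series": [{"tx": 0, "ty": 0, "tz": 0, "turn": 0}]}}

```text
time_s: 13.65
position: [0.4851, -0.1255, 0.1497]
tcp_rot: [[1.0, -0.017, 0.001], [-0.017, -1.0, -0.001], [0.001, 0.0, -1.0]]
force: [-1.2, 0.0, 2.9]
opening: 0.206
```

Emit:
{"fn": "play_rows", "kwargs": {"series": [{"tx": 0, "ty": 0, "tz": 0, "turn": 0}]}}

```text
time_s: 13.75
position: [0.485, -0.1255, 0.1494]
tcp_rot: [[1.0, -0.017, 0.0], [-0.017, -1.0, -0.0], [0.0, 0.0, -1.0]]
force: [-1.2, 0.2, 2.5]
opening: 0.203
```

Run:
```python
from rig import bot,vision
vision.capture("scene");a=bot.read_state()
print(a["position"],a["force"],a["time_s"])
```

```text
[ 0.48502183 -0.12547205  0.14933059] [ 0.42791161 -0.2515187   2.61630289] 13.8
```

The load dropped from about 11.5 N to about 4.5 N net and levelled off, so the punch has tripped and isn't solid. I'll lift it straight out.

Emit:
{"fn": "play_rows", "kwargs": {"series": [{"tx": 0, "ty": 0, "tz": 0.002, "turn": 0}, {"tx": 0, "ty": 0, "tz": 0.004, "turn": 0}, {"tx": 0, "ty": 0, "tz": 0.006, "turn": 0}, {"tx": 0, "ty": 0, "tz": 0.008, "turn": 0}, {"tx": 0, "ty": 0, "tz": 0.01, "turn": 0}, {"tx": 0, "ty": 0, "tz": 0.01, "turn": 0}, {"tx": 0, "ty": 0, "tz": 0.01, "turn": 0}, {"tx": 0, "ty": 0, "tz": 0.005, "turn": 0}, {"tx": 0, "ty": 0, "tz": 0, "turn": 0}, {"tx": 0, "ty": 0, "tz": 0, "turn": 0}]}}

```text
time_s: 14.8
position: [0.4847, -0.1253, 0.1934]
tcp_rot: [[1.0, -0.017, -0.0], [-0.017, -1.0, 0.0], [-0.0, -0.0, -1.0]]
force: [-1.2, -0.5, -1.8]
opening: 0.206
```

Run:
```python
from rig import bot,vision,nets
from h import *
p=vision.capture("scene"); st=bot.read_state(); print(st["position"],st["time_s"],st["force"],st["moment"])
P=st["position"]
crop(p,235,160,275,200,18,"pics/s8b.png",proj(p,[[.4852,-.1253,.043],P-[0,0,.135],P-[0,0,.099]]))
```

```text
[ 0.48465741 -0.12523422  0.19322027] 14.85 [ 0.39682482 -0.03359208 -3.12082666] [-0.11462184  0.03221884  0.02226499]
```

View pics/s8b.png

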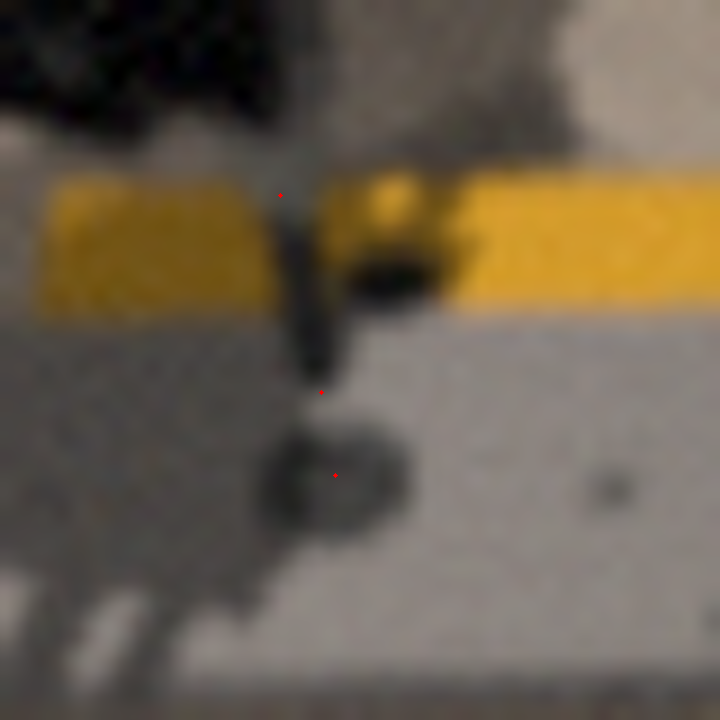

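Emit:
{"fn": "play_rows", "kwargs": {"series": [{"tx": 0, "ty": 0, "tz": 0.01, "turn": 0}, {"tx": 0, "ty": 0.005, "tz": 0.025, "turn": 0}, {"tx": 0, "ty": 0.015, "tz": 0.035, "turn": 0}, {"tx": 0.0024, "ty": 0.03, "tz": 0.03, "turn": 0}, {"tx": 0.003, "ty": 0.045, "tz": 0.02, "turn": 0}, {"tx": 0.003, "ty": 0.055, "tz": 0.005, "turn": 0}, {"tx": 0.003, "ty": 0.06, "tz": 0, "turn": 0}, {"tx": 0.003, "ty": 0.06, "tz": 0, "turn": 0}, {"tx": 0, "ty": 0.06, "tz": 0, "turn": 0}, {"tx": 0, "ty": 0.055, "tz": 0, "turn": 0}]}}

```text
time_s: 15.85
position: [0.4959, 0.1848, 0.2937]
tcp_rot: [[1.0, -0.017, -0.0], [-0.017, -1.0, 0.0], [-0.0, -0.0, -1.0]]
force: [-0.9, 0.3, -2.4]
opening: 0.209
```

Emit:
{"fn": "play_rows", "kwargs": {"series": [{"tx": 0, "ty": 0.0417, "tz": 0, "turn": 0}, {"tx": 0, "ty": 0.025, "tz": 0, "turn": 0}, {"tx": 0, "ty": 0.015, "tz": 0, "turn": 0}, {"tx": 0, "ty": 0, "tz": 0, "turn": 0}, {"tx": 0, "ty": 0, "tz": 0, "turn": 0}, {"tx": 0, "ty": 0, "tz": 0, "turn": 0}, {"tx": 0, "ty": 0, "tz": 0, "turn": 0}]}}

```text
time_s: 16.55
position: [0.4966, 0.2468, 0.2934]
tcp_rot: [[1.0, -0.019, -0.0], [-0.019, -1.0, -0.0], [-0.0, 0.0, -1.0]]
force: [0.4, 1.0, -2.3]
opening: 0.207
```

Emit:
{"fn": "play_rows", "kwargs": {"series": [{"tx": 0, "ty": 0, "tz": -0.01, "turn": 0}, {"tx": 0, "ty": 0, "tz": -0.02, "turn": 0}, {"tx": 0, "ty": 0, "tz": -0.03, "turn": 0}, {"tx": 0, "ty": 0, "tz": -0.025, "turn": 0}, {"tx": 0, "ty": 0, "tz": -0.015, "turn": 0}, {"tx": 0, "ty": 0, "tz": -0.01, "turn": 0}, {"tx": 0, "ty": 0, "tz": 0, "turn": 0}, {"tx": 0, "ty": 0, "tz": 0, "turn": 0}, {"tx": 0, "ty": 0, "tz": 0, "turn": 0}]}}

```text
time_s: 17.45
position: [0.497, 0.2482, 0.2063]
tcp_rot: [[1.0, -0.017, 0.002], [-0.017, -1.0, 0.001], [0.002, -0.001, -1.0]]
force: [1.8, -0.9, -1.3]
opening: 0.207
```

Run:
```python
from rig import bot,vision,nets
from h import *
p=vision.capture("scene"); st=bot.read_state(); print(st["position"],st["time_s"],st["force"],st["moment"])
P=st["position"]
crop(p,380,160,450,240,9,"pics/s9.png",proj(p,[[.4964,.248,.06],P-[0,0,.135],P-[0,0,.099]]))
```

```text
[0.49695467 0.24818779 0.20629663] 17.5 [-0.12089124  0.22127779 -1.06574315] [-0.05497591  0.07572199 -0.05880381]
```

View pics/s9.png

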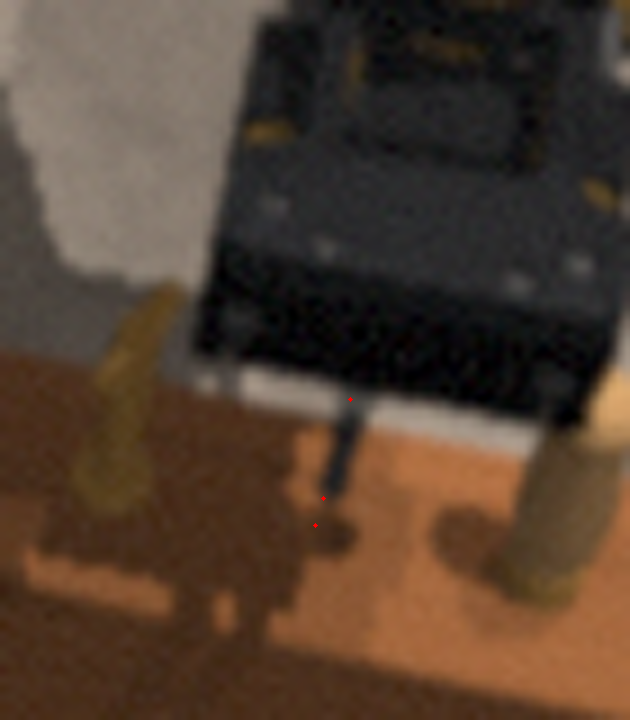

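Emit:
{"fn": "play_rows", "kwargs": {"series": [{"tx": 0, "ty": 0, "tz": -0.005, "turn": 0}, {"tx": 0, "ty": 0, "tz": -0.01, "turn": 0}, {"tx": 0, "ty": 0, "tz": -0.01, "turn": 0}, {"tx": 0, "ty": 0, "tz": -0.01, "turn": 0}, {"tx": 0, "ty": 0, "tz": -0.005, "turn": 0}, {"tx": 0, "ty": 0, "tz": -0.005, "turn": 0}, {"tx": 0, "ty": 0, "tz": 0, "turn": 0}]}}

```text
time_s: 18.2
position: [0.4961, 0.2479, 0.1686]
tcp_rot: [[1.0, -0.017, -0.001], [-0.017, -1.0, -0.0], [-0.001, 0.0, -1.0]]
force: [-0.8, 0.5, -2.2]
opening: 0.206
```

Emit:
{"fn": "play_rows", "kwargs": {"series": [{"tx": 0, "ty": 0, "tz": -0.002, "turn": 0}, {"tx": 0, "ty": 0, "tz": -0.0025, "turn": 0}, {"tx": 0, "ty": 0, "tz": -0.0025, "turn": 0}, {"tx": 0, "ty": 0, "tz": -0.0025, "turn": 0}, {"tx": 0, "ty": 0, "tz": -0.0025, "turn": 0}, {"tx": 0, "ty": 0, "tz": -0.0025, "turn": 0}]}}

```text
time_s: 18.8
position: [0.4964, 0.248, 0.1577]
tcp_rot: [[1.0, -0.017, 0.0], [-0.017, -1.0, 0.0], [0.0, -0.0, -1.0]]
force: [-0.4, 0.1, -2.0]
opening: 0.206
```

Emit:
{"fn": "play_rows", "kwargs": {"series": [{"tx": 0, "ty": 0, "tz": -0.0025, "turn": 0}, {"tx": 0, "ty": 0, "tz": -0.0025, "turn": 0}, {"tx": 0, "ty": 0, "tz": -0.0025, "turn": 0}, {"tx": 0, "ty": 0, "tz": -0.0025, "turn": 0}, {"tx": 0, "ty": 0, "tz": -0.0025, "turn": 0}, {"tx": 0, "ty": 0, "tz": 0, "turn": 0}]}}

```text
time_s: 19.4
position: [0.4964, 0.248, 0.1475]
tcp_rot: [[1.0, -0.017, -0.0], [-0.017, -1.0, -0.0], [-0.0, 0.0, -1.0]]
force: [0.4, -0.6, -2.3]
opening: 0.206
```

Emit:
{"fn": "play_rows", "kwargs": {"series": [{"tx": 0, "ty": 0, "tz": -0.00125, "turn": 0}, {"tx": 0, "ty": 0, "tz": -0.00125, "turn": 0}, {"tx": 0, "ty": 0, "tz": -0.00125, "turn": 0}, {"tx": 0, "ty": 0, "tz": -0.00125, "turn": 0}, {"tx": 0, "ty": 0, "tz": 0, "turn": 0}]}}

```text
time_s: 19.9
position: [0.4964, 0.248, 0.1436]
tcp_rot: [[1.0, -0.017, -0.0], [-0.017, -1.0, -0.0], [-0.0, 0.0, -1.0]]
force: [1.1, -1.3, -1.5]
opening: 0.208
```

Now 0.5 mm steps until the shoulder seats (expected near z = 0.141, or a little lower if the punch slipped up in the grip).

Emit:
{"fn": "play_rows", "kwargs": {"series": [{"tx": 0, "ty": 0, "tz": -0.00063, "turn": 0}, {"tx": 0, "ty": 0, "tz": -0.00063, "turn": 0}, {"tx": 0, "ty": 0, "tz": -0.00063, "turn": 0}, {"tx": 0, "ty": 0, "tz": -0.00063, "turn": 0}]}}

```text
time_s: 20.3
position: [0.4964, 0.248, 0.1417]
tcp_rot: [[1.0, -0.017, 0.0], [-0.017, -1.0, 0.0], [0.0, -0.0, -1.0]]
force: [0.3, -0.3, -1.4]
opening: 0.211
```

Emit:
{"fn": "play_rows", "kwargs": {"series": [{"tx": 0, "ty": 0, "tz": -0.00063, "turn": 0}, {"tx": 0, "ty": 0, "tz": 0, "turn": 0}]}}

```text
time_s: 20.5
position: [0.4965, 0.248, 0.1412]
tcp_rot: [[1.0, -0.017, 0.0], [-0.017, -1.0, 0.0], [0.0, -0.0, -1.0]]
force: [0.4, 0.3, -2.2]
opening: 0.207
```

Emit:
{"fn": "play_rows", "kwargs": {"series": [{"tx": 0, "ty": 0, "tz": -0.0005, "turn": 0}, {"tx": 0, "ty": 0, "tz": 0, "turn": 0}]}}

```text
time_s: 20.7
position: [0.4965, 0.248, 0.1411]
tcp_rot: [[1.0, -0.017, 0.0], [-0.017, -1.0, 0.0], [0.0, -0.0, -1.0]]
force: [-0.3, -0.8, 1.3]
opening: 0.212
```

Emit:
{"fn": "play_rows", "kwargs": {"series": [{"tx": 0, "ty": 0, "tz": -0.0005, "turn": 0}, {"tx": 0, "ty": 0, "tz": 0, "turn": 0}]}}

```text
time_s: 20.9
position: [0.4965, 0.2481, 0.141]
tcp_rot: [[1.0, -0.017, 0.001], [-0.017, -1.0, 0.0], [0.001, -0.0, -1.0]]
force: [-1.4, -0.2, 4.8]
opening: 0.207
```

Emit:
{"fn": "play_rows", "kwargs": {"series": [{"tx": 0, "ty": 0, "tz": 0.0005, "turn": 0}, {"tx": 0, "ty": 0, "tz": 0, "turn": 0}]}}

```text
time_s: 21.1
position: [0.4965, 0.2481, 0.141]
tcp_rot: [[1.0, -0.017, 0.0], [-0.017, -1.0, 0.0], [0.0, -0.0, -1.0]]
force: [0.3, -0.1, 3.7]
opening: 0.208
```

Emit:
{"fn": "play_rows", "kwargs": {"series": [{"tx": 0, "ty": 0, "tz": 0, "turn": 0}, {"tx": 0, "ty": 0, "tz": 0, "turn": 0}, {"tx": 0, "ty": 0, "tz": 0, "turn": 0}, {"tx": 0, "ty": 0, "tz": 0, "turn": 0}, {"tx": 0, "ty": 0, "tz": 0, "turn": 0}, {"tx": 0, "ty": 0, "tz": 0, "turn": 0}, {"tx": 0, "ty": 0, "tz": 0, "turn": 0}, {"tx": 0, "ty": 0, "tz": 0, "turn": 0}, {"tx": 0, "ty": 0, "tz": 0, "turn": 0}, {"tx": 0, "ty": 0, "tz": 0, "turn": 0}], "gripper": 1}}

```text
time_s: 22.1
position: [0.4964, 0.248, 0.1409]
tcp_rot: [[1.0, -0.017, 0.0], [-0.017, -1.0, 0.0], [0.0, -0.0, -1.0]]
force: [0.3, -0.4, -0.4]
opening: 0.975
```

Emit:
{"fn": "play_rows", "kwargs": {"series": [{"tx": 0, "ty": 0, "tz": 0, "turn": 0}, {"tx": 0, "ty": 0, "tz": 0, "turn": 0}, {"tx": 0, "ty": 0, "tz": 0, "turn": 0}]}}

```text
time_s: 22.4
position: [0.4964, 0.248, 0.1409]
tcp_rot: [[1.0, -0.017, -0.0], [-0.017, -1.0, -0.0], [-0.0, 0.0, -1.0]]
force: [0.2, -0.1, 0.7]
opening: 1.001
```

Emit:
{"fn": "play_rows", "kwargs": {"series": [{"tx": 0, "ty": 0, "tz": 0.005, "turn": 0}, {"tx": 0, "ty": 0, "tz": 0.015, "turn": 0}, {"tx": 0, "ty": 0, "tz": 0.03, "turn": 0}, {"tx": 0, "ty": 0, "tz": 0.04, "turn": 0}, {"tx": 0, "ty": 0, "tz": 0.04, "turn": 0}, {"tx": 0, "ty": 0, "tz": 0.04, "turn": 0}, {"tx": 0, "ty": 0, "tz": 0.03, "turn": 0}, {"tx": 0, "ty": 0, "tz": 0.015, "turn": 0}, {"tx": 0, "ty": 0, "tz": 0.005, "turn": 0}]}}

```text
time_s: 23.3
position: [0.4967, 0.2481, 0.3188]
tcp_rot: [[1.0, -0.017, 0.003], [-0.017, -1.0, 0.001], [0.003, -0.001, -1.0]]
force: [-1.0, 0.7, 0.6]
opening: 1.006
```

Emit:
{"fn": "play_rows", "kwargs": {"series": [{"tx": -0.01, "ty": 0.015, "tz": 0, "turn": 0}, {"tx": -0.03, "ty": 0.03, "tz": 0, "turn": 0}, {"tx": -0.04, "ty": 0.045, "tz": 0, "turn": 0}, {"tx": -0.04, "ty": 0.045, "tz": 0, "turn": 0}, {"tx": -0.04, "ty": 0.045, "tz": 0, "turn": 0}, {"tx": -0.03, "ty": 0.045, "tz": 0, "turn": 0}, {"tx": -0.02, "ty": 0.03, "tz": 0, "turn": 0}, {"tx": -0.01, "ty": 0.02, "tz": 0, "turn": 0}, {"tx": 0, "ty": 0, "tz": 0, "turn": 0}, {"tx": 0, "ty": 0, "tz": 0, "turn": 0}]}}

```text
time_s: 24.3
position: [0.3191, 0.4678, 0.3153]
tcp_rot: [[1.0, -0.016, -0.002], [-0.016, -1.0, -0.003], [-0.002, 0.003, -1.0]]
force: [-0.1, 0.4, 0.9]
opening: 1.0
```

Run:
```python
from rig import bot,vision,nets
from h import *
import pickle
p=vision.capture("scene");t=vision.capture("top"); st=bot.read_state(); print(st["position"],st["time_s"],st["force"])
cv2.imwrite("pics/fs.png",p["pixels"])
crop(p,360,180,470,260,7,"pics/fsb.png");crop(t,150,120,450,300,2.6,"pics/ft.png")
s0=pickle.load(open("scene0.pkl","rb"))["pixels"];d=cv2.absdiff(p["pixels"],s0)[160:260,200:480].max(2);print(d.max())
```

```text
[0.32023348 0.46720508 0.31589629] 24.4 [ 0.76562223  0.09756572 -0.25053161]
105
```

View pics/fs.png

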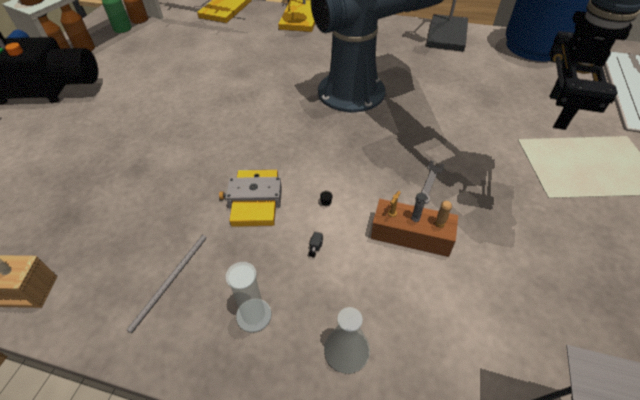

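View pics/fsb.png

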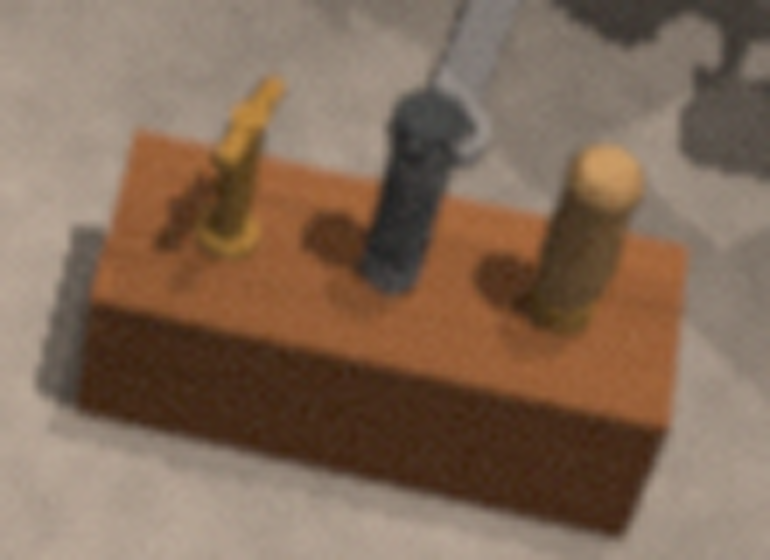

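View pics/ft.png

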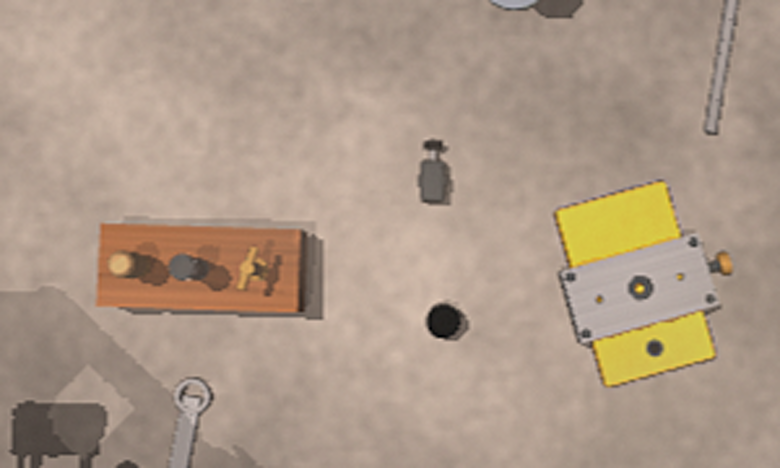

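The punch is back at (418,207) in the scene image, looking exactly as it did at the start. Everything else is unmoved.

```bash
python3 -c "
from rig import bot
print(bot.hand_in())"
```

```text
the job is handed in; nothing more can be done
None
```

The hole is marked: I pressed the punch in the flanged middle bush until it tripped, then put it back in the middle hole of the block. I handed the job in at about 24.4 s.

- **Press:** the nose went into the bush with no noticeable side force and touched the base about 20 mm below the mouth. The load rose at about 4 mm/s to roughly 11.5 N net, then dropped to about 4.6 N. I stopped there, well under 18 N. The trip came about 1 mm of arm travel later than the stated 6 mm; I put that down to give in the arm and grip. I could not see the mark itself, so the trip rests on the force drop alone.
- **Return:** the shoulder seated hard at the same tool height as before the lift (0.141 m), so the punch had not slipped in the grip.
- **Final check:** in the last pictures the punch stands upright and home, and the file, borer, stopper, boss head, jig and glassware look unmoved. The gripper is open and clear of everything.
- **Failed checks:** my first move call was refused because it left out "tz", and nothing moved. An automatic before/after picture comparison told me nothing because the arm's shadow had moved, so I compared the pictures by eye.

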